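Store the manipulator's home position

ROBOT

A 6-joint arm with a two-finger parallel gripper is mounted at the origin on the work surface. World frame = base frame: x ahead of the robot, y to its left, z up, the work surface at z = 0. Lengths are in m, angles in rad, forces in N, time in s.
With the tool pointing down it reaches from about 0.375 to 0.9 m from the base axis. Payload 3.1 kg.
Tool frame: the origin (TCP) lies on the front face of the gripper's body, between the roots of the fingers; the fingertips stand 73 mm ahead of it and the grasp point (between the pads) lies 54 mm ahead of it (manip.tips_ahead is the distance from the TCP to the fingertips, in m); z points along the fingers, y is the line along which they close (so a half turn about z gives the same grasp; the last joint's range is limited). The gripper opens to 85 mm and grips with 20 to 120 N. Pads are 22 mm wide; open, the fingers measure 114 mm over their backs; the gripper's body (76 mm by 85 mm) begins 54 mm behind the grasp point. The pads swing forward as they close: fully open they stand 13 mm farther back than shut.
Start: joints at [-1.282, 0.527, 1.433, -0, 1.181, -0.178], TCP at [0.281, -0.558, 0.304] pointing down, gripper open.
Joint ranges: [-3.08, 3.08], [-0.75, 2.2], [0.22, 2.44], [-1.43, 4.57], [0, 2.65], [-2.85, 2.85]. Speed limits (rad/s): [2.79, 2.79, 3.14, 3.14, 3.14, 3.14].

INTERFACE

Orientations are given as a unit quaternion [x, y, z, w].
In Python, from station import sense, eyes, workorder, manip gives the robot as it stands.
- The arm moves only by the shell command python3 -m inch 'ROWS' [OPENING] [FORCE]. ROWS is JSON, a list of rows, each an object of numbers: "dx", "dy", "dz": the shift along the tool's x, y, z in cm; "wx", "wy", "wz": the turn, a rotation vector about the tool's x, y, z in degrees. In form: [{"dx": .., "dy": .., "dz": .., "wx": .., "wy": .., "wz": ..}, ...]. A call has 1 to 10 rows; each row shifts and turns the commanded pose from where the row before left it, along the tool's axes as they then stand; what a row does not reach is not made up. A row lasts 1/8 s, in which the tool goes at most 62.5 mm and 10.7 degrees, less where a joint would pass 70% of its speed; a pose out of reach is approached as far as the arm can. A call with a gripper value outside its range is refused whole. OPENING is the opening, from 0 (shut) to 1 (fully open), set as the call begins (- or left out, the last holds). The fingers move at their own pace and stop on an object; FORCE is the grip in N (left out, the last holds). Time passes only in rows, so rows that do not move let the fingers close. It gives the time, the measured TCP pose, the force, the opening and the grip force at its end, in the units of the state.
- sense(): the state, without advancing time (a new reading comes with each control period).
- eyes.snapshot(name): name is "scene" or "top" or "wrist"; returns the picture (384x512x3 uint8, red, green, blue); there is no depth.
- eyes.camera_params(name): a dict with "fx", "fy", "cx", "cy" (pixels), "rvec" (rotation vector, rad) and "tvec" (3), from world to camera coordinates, as OpenCV has them. Camera axes: x right, y down, z forward; pixel columns grow to the right and rows downward; lengths in m; the calibration is good to about 2 mm. A picture is of the moment at which its call begins: read the wrist's pose just before it. camera_params takes no time and is no camera call; for the wrist camera it gives the pose at the moment of the call.
- workorder.sign_off(): hands the job in; it is judged then, once.
The state is a dict: "t": time; "q": joint angles; "qd": joint speeds; "tau": joint torques, N m; "tcp_pos": TCP position; "tool_rot": TCP orientation; "force": force on the tool from outside, world axes, zero at the start; "ft_torque": the same for the moment, N m; "finger_gap": opening from 0.0 (shut) to 1.0 (fully open); "gripper_force": force on a finger pad.
Only numpy, scipy, OpenCV 4.12 (cv2) and the standard library are available. Lean on these libraries where they do the work, as an engineer would, in place of code of your own. Each camera call takes 0.05 s, during which the arm holds its last target. There are 200 camera calls.

TASK

Store the micromanipulator's home position on the console that has the joystick: with the fingertips gently press the button on top of the joystick all the way down without pushing the stick over, let it come up again, then press the long bar key on that same console gently all the way down and withdraw. Press no other key on either console, and leave the dishes, bottles and everything else where they stand.

Things in the scene. Friction and masses are not known exactly. Their poses are not given: they have to be found in the camera images.
- console: joystick console: low white box fixed to the table, 180 mm deep (x) by 300 wide (y), top face 35 mm above the table; origin at the centre of its underside, x away from the robot and y left at yaw 0. Joystick at (-12, +88) mm; on the other half four blue keys at x -52 or +4, y -32 or -94 mm, their order changing from run to run; a display behind them.
- bar_key_base: surround of the long bar key on the joystick console, with the key; origin at its centre on the console's top face, axes as the console's.
- stick_button_top (a point): centre of the top of the push button that caps the joystick, 57 mm above the console's top face (92 mm above the table); button 18 mm across, standing 9 mm proud of the 28 mm wide black joystick head. The point's z axis runs along the stick (upright at rest).
- stick_button (a joint): how far the joystick's button is pressed, m: 0 up, 0.005 fully down. Starts to give at 0.6 N, fully down at 3.6 N where a rubber stop gives up to 5 mm more at about 4 N/mm, springs back by itself. The stick under it is spring-centred and tilts about its foot, at the console's top face, by 1 rad per 1 N m of sideways moment.
- bar_key_top (a point): centre of the top of the long bar key of the joystick console: 16 by 46 mm, long along the console's y, top 12 mm above the console's top face (47 mm above the table).
- bar_key (a joint): how far that bar key is pressed, m: 0 up, 0.005 fully down; gives from 0.6 N, fully down at 3.6 N where a rubber stop gives up to 5 mm more at about 4 N/mm, springs back by itself.
- square_key (a joint): the joystick console's square key, 22 by 22 mm: pressed depth, m, 0 up, 0.005 down; all keys stand equally high and have like springs.
- round_key (a joint): the joystick console's larger round key, 24 mm across: pressed depth, m.
- small_key (a joint): the joystick console's smaller round key, 14 mm across: pressed depth, m.
- keypad: the other console, without a joystick: low white box 150 mm deep by 190 mm wide, 35 mm high, keys rising 12 mm higher; origin at the centre of its underside. Fixed. It has three keys in a row along its y at x -25 mm: round at y +60, bar at 0, square at -60 mm. The two consoles change sides from run to run.
- pad_bar (a joint): the bar key of the console without joystick: pressed depth, m.
- pad_round (a joint): its round key: pressed depth, m.
- pad_square (a joint): its square key: pressed depth, m.
- small_dish: closed clear culture dish, 35 mm across, 16 mm high, loose on the joystick console behind the joystick; origin at the centre of its underside.
- dish: closed clear culture dish, 54 mm across, 20 mm high, loose on the table between the consoles; origin under its centre.
- media_bottle: loose bottle with a red cap, 48 mm across, 95 mm high, beyond the consoles; origin under its centre.
- jar: loose clear jar with a white cap, 52 mm across, 70 mm high, beyond the consoles; origin under its centre.
- objective: loose microscope objective standing on its thread, 30 mm across, 46 mm high, at the left; origin under its centre.
- slide_box: loose grey slide box, 82 by 102 mm, 30 mm high, at the right; origin under its centre.
- hex_key_tool: loose small driver lying beyond the consoles: black handle 90 by 16 by 14 mm along its x with a 50 mm steel shaft; origin under the middle of the handle.

How it is judged:
By the outcome, as a careful person would: the job done as asked, in the order asked, and still so for the second after the job is handed in, with the robot touching nothing.
It also fails if it takes over 32 s, if anything falls off the work surface, if the arm or the gripper's body presses on something with over 40 N, if the wrist force passes 120 N, or if a joint passes its speed limit or range.

## Working session

There is one attempt and no reset: what is moved stays moved. The work goes in short steps, Python scripts to look and compute and a shell command to move; the robot and the scene stay as the last step left them, time stands still between calls to the robot, and variables do not carry over. Pictures are saved under pics/ and viewed, at most 10 in all, crops included, and the job is handed in when it is done.

```bash
mkdir -p pics
cat > h.py <<'E'
import numpy as np, cv2
from station import sense, eyes, workorder, manip
from scipy.spatial.transform import Rotation as R
def cam(n):
    p=eyes.camera_params(n); K=np.array([[p['fx'],0,p['cx']],[0,p['fy'],p['cy']],[0,0,1]])
    return K,np.array(p['rvec'],float),np.array(p['tvec'],float)
def ray(c,u,z):
    K,r,t=c; M=cv2.Rodrigues(r)[0]; o=-M.T@t; d=M.T@np.linalg.inv(K)@[u[0],u[1],1]
    return o+d*(z-o[2])/d[2]
def proj(c,P): return cv2.projectPoints(np.array(P,float).reshape(-1,3),c[1],c[2],c[0],None)[0].reshape(-1,2)
def save(n,im): cv2.imwrite(f'pics/{n}.png',im[:,:,::-1])
def blobs(im,lo,hi,amin=25):
    m=cv2.inRange(cv2.cvtColor(np.ascontiguousarray(im),cv2.COLOR_RGB2HSV),lo,hi)
    n,l,s,c=cv2.connectedComponentsWithStats(m)
    return [(c[i],s[i]) for i in range(1,n) if s[i][4]>=amin]
E
python3 - <<'E'
from h import *
a=eyes.snapshot('top');b=eyes.snapshot('scene')
np.save('top.npy',a);np.save('scene.npy',b)
save('top1',cv2.resize(a,(800,600)));save('scene1',cv2.resize(b,(800,600)))
c=cam('top')
for q,s in blobs(a,(95,90,50),(130,255,255)): print(q.round(1),s,ray(c,q,.047).round(4))
s=sense();print(s['t'],s['tool_rot'],s['force'])
E
```

```text
[208.5 200.2] [206 197   6   7  37] [0.57  0.168 0.047]
[191.1 201.4] [188 199   7   6  34] [0.5658 0.2297 0.047 ]
[314.8 209.5] [312 207   7   6  36] [ 0.538  -0.2102  0.047 ]
[348.5 209.5] [346 207   6   6  36] [ 0.5383 -0.3298  0.047 ]
[331.9 209.5] [326 208  13   4  51] [ 0.5383 -0.2708  0.047 ]
[208.8 215.8] [203 214  13   5  56] [0.5149 0.1657 0.047 ]
0.1 [ 9.72888247e-01  2.31273676e-01 -6.37601703e-05 -9.70060986e-04] [-0.30908659  0.0538268   0.67835308]
```

View pics/top1.png

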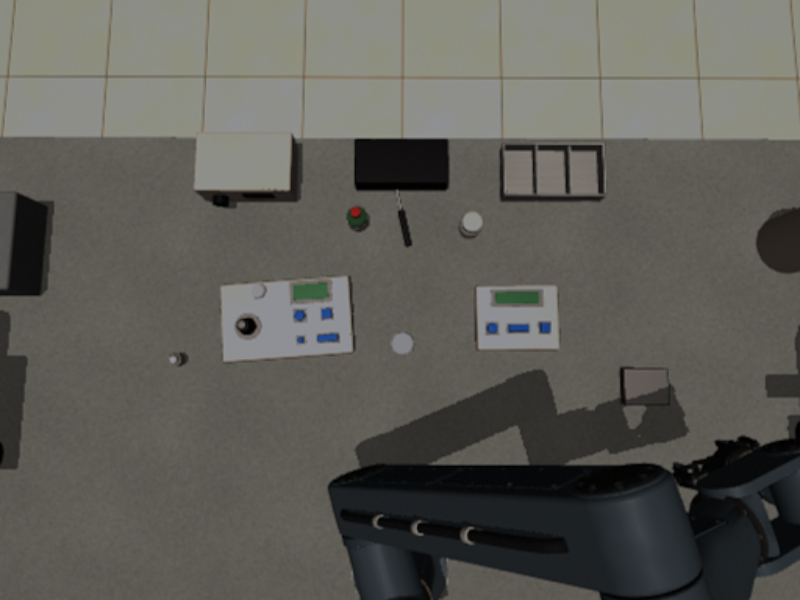

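View pics/scene1.png

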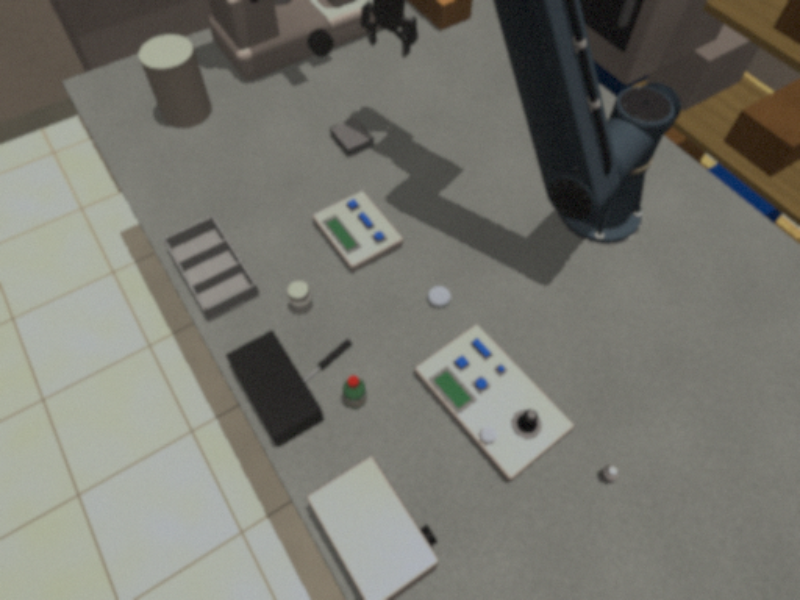

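The top view shows the joystick console on the left, with the stick at about (245,325) and the bar key at about (328,338). The keypad is on the right and the arm is out of the way. The bar key measures (0.515, 0.166) with yaw about 4°, which puts the stick near (0.542, 0.350). I'll align the tool and approach with the fingers shut.

```bash
python3 -m inch '[{"wz":7.6},{"wz":7.6},{"wz":7.6},{"dx":1.85,"dy":-5.6},{"dx":1.85,"dy":-5.6},{"dx":1.85,"dy":-5.6},{"dx":1.85,"dy":-5.6},{"dx":1.85,"dy":-5.6},{"dx":1.85,"dy":-5.6},{"dx":1.85,"dy":-5.6}]' 0 20
python3 -c "
from h import *
s=sense();print(s['tcp_pos'],R.from_quat(s['tool_rot']).as_matrix().round(3),s['q'])"
```

```text
[ 0.28113474 -0.55764654  0.30303151] [[ 0.893  0.45  -0.001]
 [ 0.45  -0.893  0.002]
 [ 0.    -0.002 -1.   ]] [-1.28252078e+00  5.28381719e-01  1.43375716e+00 -2.25813050e-05
  1.18139797e+00 -1.78489386e-01]invalid input at $[0]: expected keys dx, dy, dz, wx, wy, wz
```

```bash
python3 -m inch '[{"dx":0,"dy":0,"dz":0,"wx":0,"wy":0,"wz":7.6},{"dx":0,"dy":0,"dz":0,"wx":0,"wy":0,"wz":7.6},{"dx":0,"dy":0,"dz":0,"wx":0,"wy":0,"wz":7.6},{"dx":1.85,"dy":-5.6,"dz":0,"wx":0,"wy":0,"wz":0},{"dx":1.85,"dy":-5.6,"dz":0,"wx":0,"wy":0,"wz":0},{"dx":1.85,"dy":-5.6,"dz":0,"wx":0,"wy":0,"wz":0},{"dx":1.85,"dy":-5.6,"dz":0,"wx":0,"wy":0,"wz":0},{"dx":1.85,"dy":-5.6,"dz":0,"wx":0,"wy":0,"wz":0},{"dx":1.85,"dy":-5.6,"dz":0,"wx":0,"wy":0,"wz":0},{"dx":1.85,"dy":-5.6,"dz":0,"wx":0,"wy":0,"wz":0}]' 0 20
python3 -c "
from h import *
s=sense();print(s['tcp_pos'],R.from_quat(s['tool_rot']).as_matrix().round(3),s['q'])"
```

```text
t: 1.35
tcp_pos: [0.3836, -0.1563, 0.3038]
tool_rot: [0.999, 0.034, 0.0, -0.0]
force: [1.5, -0.0, 0.1]
finger_gap: 0.002
gripper_force: 0.0
[ 0.38359135 -0.15631207  0.3038493 ] [[ 0.998  0.068  0.   ]
 [ 0.068 -0.998  0.   ]
 [ 0.    -0.    -1.   ]] [-6.58354875e-01  2.43941558e-01  1.93267334e+00  2.42419742e-04
  9.64903398e-01  8.44140639e-01]
```

```bash
python3 -m inch '[{"dx":1.85,"dy":-5.6,"dz":0,"wx":0,"wy":0,"wz":0},{"dx":1.85,"dy":-5.6,"dz":0,"wx":0,"wy":0,"wz":0},{"dx":1.85,"dy":-5.6,"dz":0,"wx":0,"wy":0,"wz":0},{"dx":1.0,"dy":-5.6,"dz":0,"wx":0,"wy":0,"wz":0},{"dx":1.0,"dy":-5.6,"dz":0,"wx":0,"wy":0,"wz":0},{"dx":1.0,"dy":-5.6,"dz":0,"wx":0,"wy":0,"wz":0},{"dx":1.0,"dy":-5.6,"dz":0,"wx":0,"wy":0,"wz":0},{"dx":0,"dy":0,"dz":0,"wx":0,"wy":0,"wz":0},{"dx":0,"dy":0,"dz":0,"wx":0,"wy":0,"wz":0}]'
python3 - <<'E'
from h import *
s=sense();c=cam('wrist');a=eyes.snapshot('wrist');np.save('w1.npy',a)
print(s['tcp_pos'],'cam',-cv2.Rodrigues(c[1])[0].T@c[2])
for q,st in blobs(a,(95,90,50),(130,255,255)): print(q.round(1),st,ray(c,q,.047).round(4))
print(proj(c,[[.5425,.35,.092],[.515,.166,.047]]))
save('w1',cv2.resize(a,(800,600)))
E
```

```text
t: 2.48
tcp_pos: [0.4512, 0.2393, 0.3034]
tool_rot: [0.999, 0.035, -0.001, 0.0]
force: [-0.9, -0.3, -0.4]
finger_gap: -0.002
gripper_force: 0.0
[0.45119387 0.23932854 0.30342588] cam [0.53451574 0.24428332 0.37351503]
[276.4  59.7] [266  48  22  25 440] [0.5636 0.2311 0.047 ]
[338.1  59.2] [327  48  23  24 508] [0.5685 0.1701 0.047 ]
[334.3 116.6] [313 109  44  16 674] [0.5132 0.1655 0.047 ]
[275.7 117.1] [270 111  13  13 130] [0.5083 0.2269 0.047 ]
[[139.75963995  70.49587124]
 [334.09888676 114.79706389]]
```

View pics/w1.png

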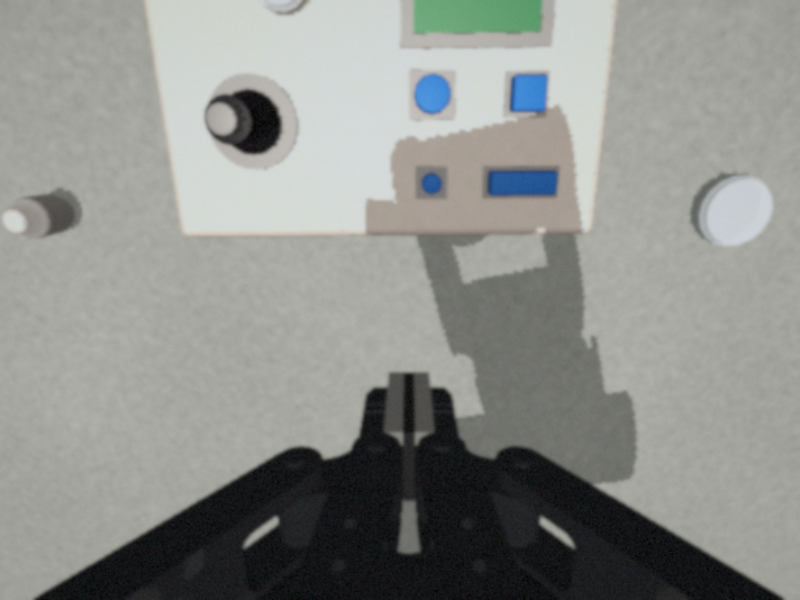

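The wrist view shows the button top at about (222,118) in the enlarged picture, the stick foot ring at about (253,121), and the bar key at (523,182). The shut fingers are at the bottom centre. Next I'll measure the button and check it against the layout.

Run:
```python
from h import *
c=cam('wrist');a=np.load('w1.npy')
k=.64
print(ray(c,(222*k,118*k),.092),ray(c,(253*k,121*k),.035))
# grey button blob
r=cv2.resize(a[50:110,120:200],(800,600),interpolation=cv2.INTER_CUBIC);save('btn',r)
# layout fit from blobs
L=np.array([[4,-32],[4,-94],[-52,-94],[-52,-32]])/1e3
P=np.array([[.5636,.2311],[.5685,.1701],[.5132,.1655],[.5083,.2269]])
Lc,Pc=L-L.mean(0),P-P.mean(0)
th=np.arctan2((Lc[:,0]*Pc[:,1]-Lc[:,1]*Pc[:,0]).sum(),(Lc*Pc).sum())
M=np.array([[np.cos(th),-np.sin(th)],[np.sin(th),np.cos(th)]])
o=P.mean(0)-M@L.mean(0);print(np.degrees(th),o,'stick',o+M@[-.012,.088],'bar',o+M@[-.052,-.094],(o+(M@L.T).T-P).round(4))
```

```text
[0.53887697 0.34753037 0.092     ] [0.5393094  0.34796093 0.035     ]
4.564866578139904 [0.55730984 0.26311026] stick [0.53834419 0.34987606] bar [0.51295604 0.16526988] [[ 0.0002  0.0004]
 [ 0.0003 -0.0004]
 [-0.0002 -0.0002]
 [-0.0003  0.0002]]
```

View pics/btn.png

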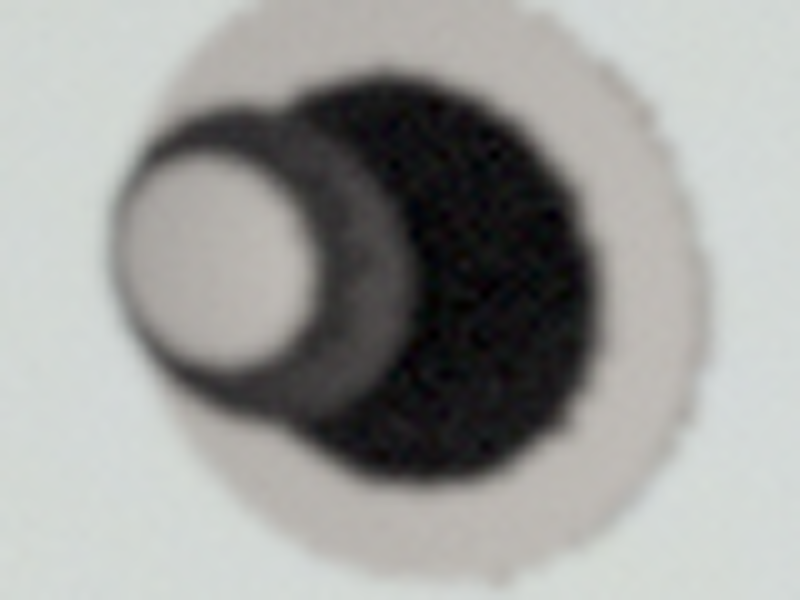

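```bash
python3 -m inch '[{"dx":3.15,"dy":-3.43,"dz":0,"wx":0,"wy":0,"wz":0},{"dx":3.15,"dy":-3.43,"dz":0,"wx":0,"wy":0,"wz":0},{"dx":3.15,"dy":-3.43,"dz":0,"wx":0,"wy":0,"wz":0},{"dx":0,"dy":0,"dz":3,"wx":0,"wy":0,"wz":0},{"dx":0,"dy":0,"dz":3,"wx":0,"wy":0,"wz":0},{"dx":0,"dy":0,"dz":3,"wx":0,"wy":0,"wz":0},{"dx":0,"dy":0,"dz":0.8,"wx":0,"wy":0,"wz":0},{"dx":0,"dy":0,"dz":0,"wx":0,"wy":0,"wz":0},{"dx":0,"dy":0,"dz":0,"wx":0,"wy":0,"wz":0}]'
python3 - <<'E'
from h import *
s=sense();c=cam('wrist');a=eyes.snapshot('wrist');np.save('w2.npy',a)
p=np.array(s['tcp_pos']);Rm=R.from_quat(s['tool_rot']).as_matrix()
print(p,s['force'],Rm[:,2],manip.tips_ahead)
print('tip px',proj(c,p+Rm[:,2]*manip.tips_ahead)/.64,'button px',proj(c,[.5385,.3485,.092])/.64)
save('w2',cv2.resize(a,(800,600)))
E
```

```text
t: 3.65
tcp_pos: [0.54, 0.3485, 0.2074]
tool_rot: [0.999, 0.034, 0.001, -0.0]
force: [-0.3, 0.4, 0.6]
finger_gap: 0.001
gripper_force: 0.0
[0.53996642 0.3485047  0.20740627] [-0.3371791   0.40996814  0.59480573] [ 0.00245941  0.00106727 -0.99999641] 0.0726
tip px [[405.00711884 397.25065588]] button px [[405.67477932 349.64542396]]
```

View pics/w2.png

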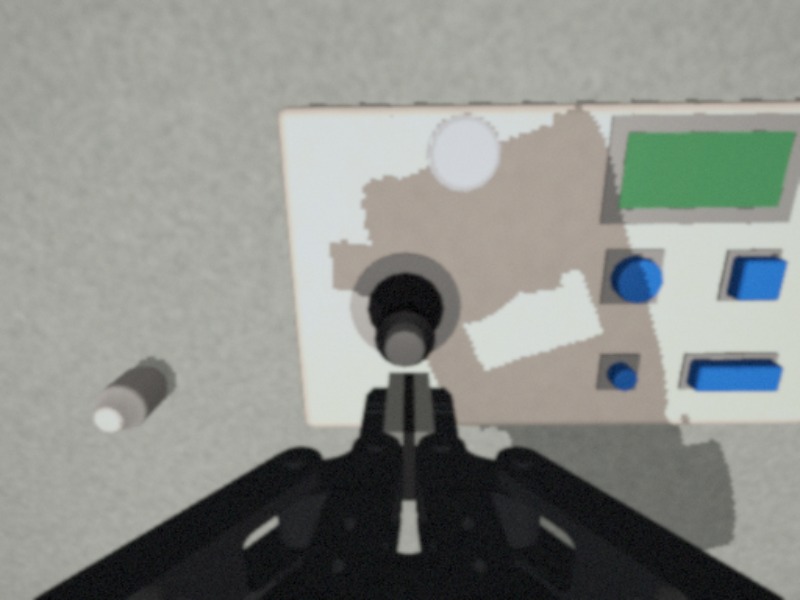

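The button is centred just ahead of the tips at (404,348), within about 2 px of the prediction, so the estimate of about (0.5387, 0.349) holds. I'll descend to just above it.

```bash
python3 -m inch '[{"dx":-0.12,"dy":-0.06,"dz":1.5,"wx":0,"wy":0,"wz":0},{"dx":0,"dy":0,"dz":1.5,"wx":0,"wy":0,"wz":0},{"dx":0,"dy":0,"dz":0.8,"wx":0,"wy":0,"wz":0},{"dx":0,"dy":0,"dz":0,"wx":0,"wy":0,"wz":0},{"dx":0,"dy":0,"dz":0,"wx":0,"wy":0,"wz":0}]'
python3 - <<'E'
from h import *
s=sense();print(s['tcp_pos'],s['force'])
E
```

```text
t: 4.32
tcp_pos: [0.538, 0.3493, 0.1679]
tool_rot: [0.999, 0.034, 0.0, -0.0]
force: [0.4, -0.9, 0.2]
finger_gap: -0.001
gripper_force: 0.0
[0.53796311 0.34933419 0.16792673] [ 0.38941932 -0.90423358  0.19065408]
```

```bash
python3 -m inch '[{"dx":0,"dy":0,"dz":0.2,"wx":0,"wy":0,"wz":0},{"dx":0,"dy":0,"dz":0.2,"wx":0,"wy":0,"wz":0},{"dx":0,"dy":0,"dz":0.2,"wx":0,"wy":0,"wz":0},{"dx":0,"dy":0,"dz":0,"wx":0,"wy":0,"wz":0}]'; python3 -m inch '[{"dx":0,"dy":0,"dz":0.1,"wx":0,"wy":0,"wz":0},{"dx":0,"dy":0,"dz":0,"wx":0,"wy":0,"wz":0}]';python3 -m inch '[{"dx":0,"dy":0,"dz":0.1,"wx":0,"wy":0,"wz":0},{"dx":0,"dy":0,"dz":0,"wx":0,"wy":0,"wz":0}]'
```

```text
t: 4.82
tcp_pos: [0.538, 0.3493, 0.1622]
tool_rot: [0.999, 0.034, 0.0, -0.0]
force: [0.4, -0.5, 2.1]
finger_gap: 0.006
gripper_force: 1.0
t: 5.08
tcp_pos: [0.538, 0.3493, 0.1612]
tool_rot: [0.999, 0.034, 0.0, -0.0]
force: [0.8, 0.2, 2.7]
finger_gap: 0.001
gripper_force: 1.3
t: 5.32
tcp_pos: [0.5379, 0.3493, 0.1601]
tool_rot: [0.999, 0.034, 0.0, -0.0]
force: [-1.1, -0.4, 3.3]
finger_gap: 0.004
gripper_force: 1.6
```

```bash
python3 -m inch '[{"dx":0,"dy":0,"dz":0.1,"wx":0,"wy":0,"wz":0},{"dx":0,"dy":0,"dz":0,"wx":0,"wy":0,"wz":0}]'; python3 -m inch '[{"dx":0,"dy":0,"dz":0.05,"wx":0,"wy":0,"wz":0},{"dx":0,"dy":0,"dz":0,"wx":0,"wy":0,"wz":0}]'
```

```text
t: 5.58
tcp_pos: [0.538, 0.3493, 0.1593]
tool_rot: [0.999, 0.034, 0.0, -0.0]
force: [-0.7, -0.9, 5.6]
finger_gap: 0.0
gripper_force: 2.5
t: 5.82
tcp_pos: [0.5381, 0.3493, 0.159]
tool_rot: [0.999, 0.034, 0.0, -0.0]
force: [-0.1, -0.0, 6.0]
finger_gap: -0.002
gripper_force: 3.0
```

The button bottomed out: 6 N and clearly onto the stop. Now I'll lift clear and move above the bar key.

```bash
python3 -m inch '[{"dx":0,"dy":0,"dz":-0.4,"wx":0,"wy":0,"wz":0},{"dx":0,"dy":0,"dz":-0.6,"wx":0,"wy":0,"wz":0},{"dx":0,"dy":0,"dz":-2,"wx":0,"wy":0,"wz":0},{"dx":0,"dy":0,"dz":-2.2,"wx":0,"wy":0,"wz":0},{"dx":-0.95,"dy":4.55,"dz":0,"wx":0,"wy":0,"wz":0},{"dx":-0.95,"dy":4.55,"dz":0,"wx":0,"wy":0,"wz":0},{"dx":-0.95,"dy":4.55,"dz":0,"wx":0,"wy":0,"wz":0},{"dx":-0.9,"dy":4.55,"dz":0,"wx":0,"wy":0,"wz":0},{"dx":0,"dy":0,"dz":3,"wx":0,"wy":0,"wz":0},{"dx":0,"dy":0,"dz":1,"wx":0,"wy":0,"wz":0}]'
python3 -m inch '[{"dx":0,"dy":0,"dz":0,"wx":0,"wy":0,"wz":0}]'
python3 - <<'E'
from h import *
s=sense();c=cam('wrist');a=eyes.snapshot('wrist')
p=np.array(s['tcp_pos']);print(p,s['force'])
for q,st in blobs(a,(95,90,50),(130,255,255)): print((q/.64).round(1),st,ray(c,q,.047).round(4))
print('tip px',proj(c,p-[0,0,.0726])/.64,'bar px',proj(c,[.5128,.1655,.047])/.64)
save('w3',cv2.resize(a,(800,600)))
E
```

```text
t: 7.08
tcp_pos: [0.5117, 0.1643, 0.1691]
tool_rot: [0.999, 0.034, -0.002, 0.0]
force: [0.3, -0.3, 0.1]
finger_gap: 0.001
gripper_force: 0.0
t: 7.2
tcp_pos: [0.5123, 0.1654, 0.1696]
tool_rot: [0.999, 0.035, -0.001, 0.0]
force: [-0.1, 0.6, 1.1]
finger_gap: -0.001
gripper_force: 0.0
[0.51232186 0.1653636  0.16964658] [-0.1201185   0.57636186  1.13970466]
[255.8 209.1] [ 145  116   39   37 1119] [0.5647 0.2298 0.047 ]
[405.8 207.7] [ 243  116   34   35 1164] [0.5696 0.1693 0.047 ]
[407.6 332.5] [ 228  201   66   25 1548] [0.5153 0.1647 0.047 ]
[270.2 334.3] [163 204  21  21 337] [0.5101 0.2252 0.047 ]
tip px [[404.9620573  396.82334755]] bar px [[405.4759049  337.57795975]]
```

View pics/w3.png

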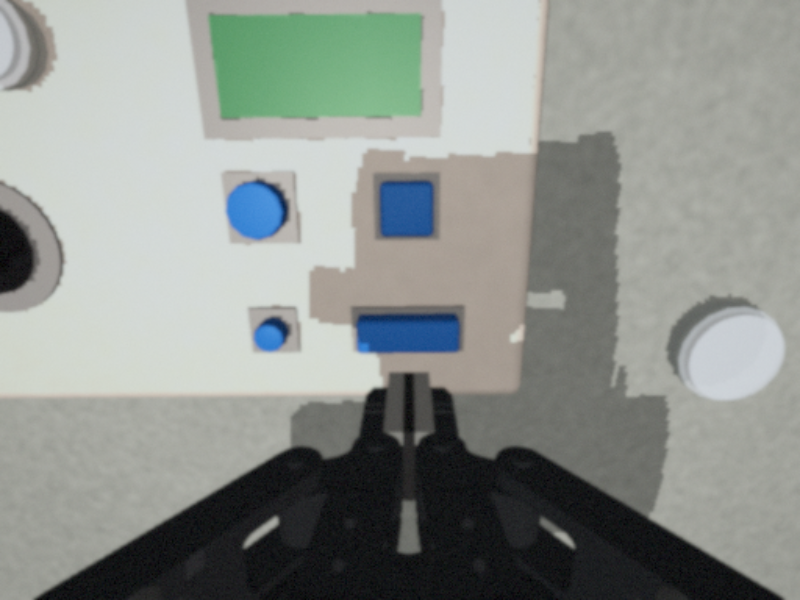

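The bar key lies directly ahead of the tips at (408,333), about 2 mm farther in x than planned. I'll correct that and descend.

```bash
python3 -m inch '[{"dx":0.15,"dy":0,"dz":2,"wx":0,"wy":0,"wz":0},{"dx":0,"dy":0,"dz":1.8,"wx":0,"wy":0,"wz":0},{"dx":0,"dy":0,"dz":0.8,"wx":0,"wy":0,"wz":0},{"dx":0,"dy":0,"dz":0.2,"wx":0,"wy":0,"wz":0},{"dx":0,"dy":0,"dz":0.2,"wx":0,"wy":0,"wz":0},{"dx":0,"dy":0,"dz":0,"wx":0,"wy":0,"wz":0},{"dx":0,"dy":0,"dz":0,"wx":0,"wy":0,"wz":0}]'; python3 -m inch '[{"dx":0,"dy":0,"dz":0.2,"wx":0,"wy":0,"wz":0},{"dx":0,"dy":0,"dz":0,"wx":0,"wy":0,"wz":0}]'
```

```text
t: 8.12
tcp_pos: [0.5146, 0.1652, 0.1208]
tool_rot: [0.999, 0.034, 0.0, -0.0]
force: [-0.6, -0.8, 0.4]
finger_gap: -0.0
gripper_force: 0.0
t: 8.38
tcp_pos: [0.5147, 0.1652, 0.1186]
tool_rot: [0.999, 0.034, 0.0, -0.0]
force: [1.0, 1.1, 1.5]
finger_gap: -0.001
gripper_force: 0.6
```

```bash
python3 -m inch '[{"dx":0,"dy":0,"dz":0.2,"wx":0,"wy":0,"wz":0},{"dx":0,"dy":0,"dz":0.1,"wx":0,"wy":0,"wz":0},{"dx":0,"dy":0,"dz":0,"wx":0,"wy":0,"wz":0}]'; python3 -m inch '[{"dx":0,"dy":0,"dz":0.1,"wx":0,"wy":0,"wz":0},{"dx":0,"dy":0,"dz":0,"wx":0,"wy":0,"wz":0}]'; python3 -m inch '[{"dx":0,"dy":0,"dz":0.06,"wx":0,"wy":0,"wz":0},{"dx":0,"dy":0,"dz":0,"wx":0,"wy":0,"wz":0}]'
```

```text
t: 8.75
tcp_pos: [0.5147, 0.1652, 0.1155]
tool_rot: [0.999, 0.034, 0.0, -0.0]
force: [0.3, 1.2, 2.6]
finger_gap: -0.002
gripper_force: 1.5
t: 9.0
tcp_pos: [0.5147, 0.1652, 0.1146]
tool_rot: [0.999, 0.034, 0.0, -0.0]
force: [0.5, 0.1, 4.4]
finger_gap: -0.004
gripper_force: 2.0
t: 9.25
tcp_pos: [0.5146, 0.1652, 0.1141]
tool_rot: [0.999, 0.034, 0.0, -0.0]
force: [0.8, -0.8, 6.7]
finger_gap: -0.002
gripper_force: 2.9
```

The bar key is on its stop at 6.7 N. I'll withdraw now.

```bash
python3 -m inch '[{"dx":0,"dy":0,"dz":-0.4,"wx":0,"wy":0,"wz":0},{"dx":0,"dy":0,"dz":-0.6,"wx":0,"wy":0,"wz":0},{"dx":0,"dy":0,"dz":-3,"wx":0,"wy":0,"wz":0},{"dx":0,"dy":0,"dz":-4,"wx":0,"wy":0,"wz":0},{"dx":0,"dy":0,"dz":-4,"wx":0,"wy":0,"wz":0},{"dx":0,"dy":0,"dz":-4,"wx":0,"wy":0,"wz":0},{"dx":0,"dy":0,"dz":0,"wx":0,"wy":0,"wz":0},{"dx":0,"dy":0,"dz":0,"wx":0,"wy":0,"wz":0}]'
python3 - <<'E'
from h import *
save('w4',cv2.resize(eyes.snapshot('wrist'),(800,600)))
E
```

```text
t: 10.25
tcp_pos: [0.5133, 0.1651, 0.2731]
tool_rot: [0.999, 0.034, -0.001, 0.0]
force: [-0.3, 0.4, 0.5]
finger_gap: -0.005
gripper_force: 0.0
```

View pics/w4.png

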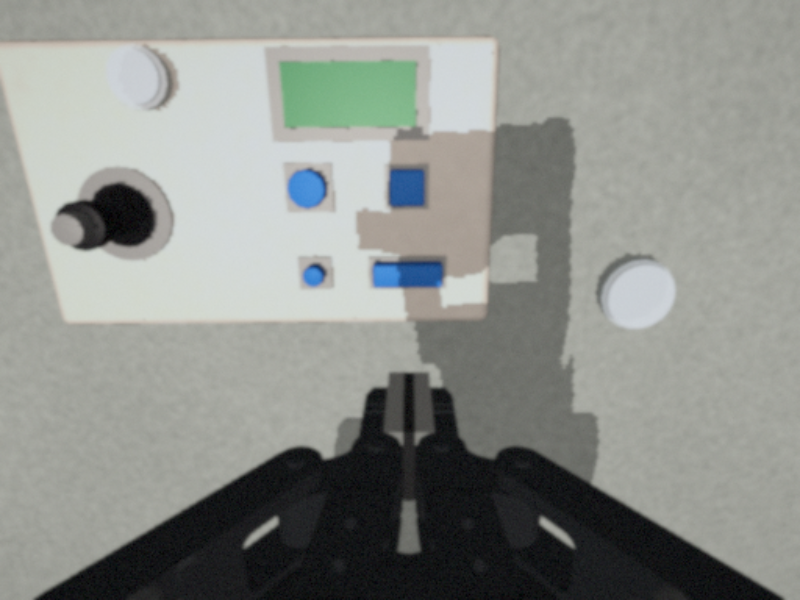

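The stick is upright at (70,228), the bar key is back up at (408,275), and the dishes at (140,78) and (638,293) look undisturbed. I'll hand the job in.

```bash
python3 -c "
from station import workorder
print(workorder.sign_off())"
```

```text
the job is handed in; nothing more can be done
None
```

I pressed the joystick button and then the bar key on the joystick console, each fully down (about 6 to 7 N, onto the stop). Both came back up, the arm withdrew clear touching nothing else, and the job is handed in at about 10 s.

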